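# Lock the cover of the dimmer box with a flat screwdriver

### The arm

A 7-joint arm with a two-finger parallel gripper is mounted at the origin on a cart in front of the work surface, level with it; the furniture and walls round the work are solid. World frame = base frame: x ahead of the robot, y to its left, z up, the work surface at z = 0. Lengths are in m, angles in rad, forces in N, time in s.
With the tool pointing down it reaches from about 0.425 to 0.8 m from the base axis. Payload 8.3 kg.
Tool frame: the origin (TCP) lies at the very end of the fingers, on their centre line; the grasp point (between the pads) lies 19 mm behind it (pinch_z is the z of the grasp point in the tool frame, in m); z points along the fingers, y is the line along which they close (so a half turn about z gives the same grasp; the last joint's range is limited). The gripper opens to 85 mm and grips with 20 to 120 N. Pads are 22 mm wide; open, the fingers measure 114 mm over their backs; the gripper's body (76 mm by 85 mm) begins 54 mm behind the grasp point. The pads swing forward as they close: fully open they stand 13 mm farther back than shut.
Start: joints at [-1.376, 0.383, 0.016, 1.37, -0.006, 1.388, -0.046], TCP at [0.159, 0.604, 0.231] pointing down, gripper open.
Joint ranges: [-2.95, 2.95], [-0.25, 2.06], [-1.52, 1.56], [0.18, 2.33], [-1.44, 4.58], [0.02, 2.06], [-3.01, 3.01]. Speed limits (rad/s): [2.39, 2.39, 3.01, 3.01, 3.14, 3.14, 3.14].

### API

Orientations are given as a rotation vector (axis times angle).
In Python, from rig import read_state, read_camera, finish_job, search_frame, masks_of, pinch_z gives the robot as it stands.
- The arm moves only by the tool drive_tool, never from a script. Its argument "series" is one flat list of numbers, 6 for each row, row after row: the shift along the tool's x, y, z as a fraction of full scale, then the turn, a rotation vector about the tool's x, y, z as a fraction of full scale. A call has 1 to 12 rows; each row shifts and turns the commanded pose from where the row before left it, along the tool's axes as they then stand; what a row does not reach is not made up. Full scale, the value 1, is 30 mm for a shift and 5 degrees for a turn. A row lasts 1/12 s, in which the tool goes at most 41.7 mm and 7.16 degrees, less where a joint would pass 70% of its speed; a pose out of reach is approached as far as the arm can. A call with a number of a shift or a turn outside -1 to 1 is refused whole. A call with a gripper value outside its range is refused whole. "jaw" is the opening, from -1 (shut) to 1 (fully open), so that 0 is half open, set as the call begins (left out, the last holds). The fingers move at their own pace and stop on an object; the grip force is fixed at half the most. Time passes only in rows, so rows that do not move let the fingers close. It gives the time, the measured TCP pose, the force, the opening and the grip force at its end, in the units of the state.
- read_state(): the state, without advancing time (a new reading comes with each control period).
- read_camera(name): name is "scene" or "top" or "wrist"; returns a dict with "pixels" (480x640x3 uint8, blue, green, red), "fx", "fy", "cx", "cy" (pixels), "rvec" (rotation vector, rad) and "tvec" (3), from world to camera coordinates, as OpenCV has them. Camera axes: x right, y down, z forward; pixel columns grow to the right and rows downward; lengths in m; the calibration is good to about 2 mm. A picture is of the moment at which its call begins. There is no depth.
- finish_job(): hands the job in; it is judged then, once.
Trained networks look in the newest picture that a camera, given by its name, has taken for a name from the list of things; names that differ only in an ending like _2 or _b are one class to them, and where a whole thing is asked for, a point or a joint stands for the part that bears it (a point fixed in the world has none). Each returns a list of dicts, best first, with "p" (0 to 1); they miss things now and then, are a little off and sometimes report something else, mostly with a low value. They report only what shows in the picture. A call takes as long as a camera call. They do not tell look-alikes from the thing itself.
- search_frame(thing, camera): "bbox" ([centre column, centre row, width, height] in pixels, round what is visible of it).
- masks_of(thing, camera): "mask" (480x640 bool, what is visible of it) and "bbox" ([centre column, centre row, width, height] in pixels, round what is visible of it).
The state is a dict: "time": time; "joint_pos": joint angles; "joint_vel": joint speeds; "effort": joint torques, N m; "position": TCP position; "tool_rot": TCP orientation; "wrist_force": force on the tool from outside, world axes, zero at the start; "moment": the same for the moment, N m; "finger_gap": finger opening in m; "finger_force": force on a finger pad.
Only numpy, scipy, OpenCV 4.12 (cv2) and the standard library are available. Lean on these libraries where they do the work, as an engineer would, in place of code of your own. Each camera call takes 0.05 s, during which the arm holds its last target. There are 200 camera calls.

### The job

Lock the cover of the grey dimmer box: take the flat screwdriver out of the wooden stand, rest its blade lightly on the slotted lock screw, rotate it until the blade drops fully into the slot, and turn the screw clockwise to its stop. Press gently, about 5 N, so that the sprung head is never pushed down to the bottom of its travel, and touch the box only with the screwdriver, never hard. Then stand the screwdriver upright again in the same hole of the stand, fully down, and let go, leaving the other things where they are.

Things in the scene. Friction and masses are not known exactly. Their poses are not given: they have to be found in the camera images.
- dimmer_box: Fixed grey box, 110 (x) x 130 (y) x 36 mm high (its cover plate 37.5 mm). Origin: centre of its underside; z up. The lock screw's axis is vertical through the origin.
- lock_top (a point): Centre of the top of the slotted steel lock screw's head at rest, on its vertical axis, 50 mm above the desk; fixed in the box (box axes, z up): it neither turns nor sinks with the head. Head 16 mm across, with one straight slot right across it, 3.6 mm wide with 0.7 mm bevelled lips; round it a fixed black collar, 17 mm inside, 25 mm outside diameter at its mouth, rising 3 mm above the head.
- slot_floor (a point): Floor of the slot at rest, 6 mm below lock_top (44 mm above the desk). The slot's angle is NOT measured: at the start it lies anywhere within 75 degrees either way of the box's x axis; the blade drops in within about 0.12 rad of it. As the sprung head sinks 4.2 mm at most, only a blade in the slot gets its tip down to this point or below.
- lock (a joint): Turn (rad) still to go of the lock screw: negative while open, 0 at its firm stop (locked), growing clockwise seen from above; starts between -1.2 and -0.7. It says nothing about the slot's angle, which differs each time. About 0.05 N m of friction holds it where it is left.
- head_sink (a joint): How far (m) the sprung head is pushed down: 0 at rest; it begins to move at 1 N and takes 3 N more per mm (about 5 N at 1.3 mm); 0.0042 is the bottom, reached at about 13.5 N, where the screw is rigid.
- driver_handle (a point): Centre of the handle of the flat screwdriver (70 to 120 g), which stands upright in the stand. Handle 24 x 24 mm square with rounded edges, 64 mm high, black; z points up from the tip to the handle, x lies along the blade's width, the handle's flat sides face x and y. The round steel shank (8 mm) leaves the handle's lower end.
- driver_tip (a point): Middle of the end of the flat screwdriver's blade, 84 mm straight below the handle's centre (52 mm below the handle's lower end). The blade is 12 mm wide along x and 2.2 mm thick along y (16 mm long). Same axes as the handle.
- stand_hole0 (a point): Centre of the mouth of the middle hole in the top of the fixed wooden stand (60 x 80 x 60 mm high), 60 mm above the desk. The hole is round, 17 mm wide and goes right through; when the screwdriver is home its handle's lower end rests on the stand's top, so that the tip is 52 mm below this point. The two other holes are too small (7 mm).
- tape_measure: Bystander: yellow pocket tape measure, 35 x 71 x 60 mm; origin at the centre of its underside.
- remote: Bystander: black remote control, 163 x 48 x 19 mm, lying on the desk; origin at the centre of its underside.
- cross_driver: Bystander: red-handled cross-head screwdriver lying on the desk, 24 x 177 x 21 mm; not the tool for this job; origin at the underside.
- stapler: Bystander: red stapler, 36 x 147 x 47 mm; origin at the centre of its underside.
Mind the look-alikes: they are no part of the job. There is more than one size of the part that bears driver_handle; the job needs the smaller.

How it is judged:
By the outcome, as a careful person would: the job done as asked, in the order asked, and still so for the second after the job is handed in, with the robot touching nothing.
It also fails if it takes over 72 s, if anything falls off the work surface, if the arm or the gripper's body presses on something with over 40 N, if the wrist force passes 120 N, or if a joint passes its speed limit or range.

## Working session

There is one attempt and no reset: what is moved stays moved. The work goes in short steps, Python scripts to look and compute and a tool call to move; the robot and the scene stay as the last step left them, time stands still between calls to the robot, and variables do not carry over. Pictures are saved under pics/ and viewed, at most 12 in all, crops included, and the job is handed in when it is done.

Besides the shell and the picture viewer there is one more tool, called after ">>>" by a JSON object that holds its "op" and its "data", one argument or row to a line. drive_tool: Moves the arm, as the interface text tells. Its arguments: {"type":"object","properties":{"series":{"type":"array"},"jaw":{"type":"number"}},"required":["series"]}

```bash
ls; mkdir -p pics; cat > h.py <<'E'
import numpy as np, cv2
from rig import *
def cam(n):
    c=read_camera(n); c['R']=cv2.Rodrigues(np.array(c['rvec'],float))[0]; c['t']=np.array(c['tvec'],float).ravel(); return c
def proj(c,p):
    q=c['R']@np.array(p,float)+c['t']; return np.array([c['fx']*q[0]/q[2]+c['cx'],c['fy']*q[1]/q[2]+c['cy']])
def at_z(c,uv,z):
    d=c['R'].T@np.array([(uv[0]-c['cx'])/c['fx'],(uv[1]-c['cy'])/c['fy'],1]); o=-c['R'].T@c['t']
    return o+d*(z-o[2])/d[2]
E
python3 - <<'E'
from h import *
s=read_state(); print({k:np.round(v,3).tolist() for k,v in s.items()}, pinch_z)
ims=[]
for n in ("scene","top"):
    c=cam(n); cv2.imwrite(f'pics/{n}0.png',c['pixels']); print(n,np.round(-c['R'].T@c['t'],3),c['fx'])
    for t in ['dimmer_box','lock_top','driver_handle','driver_tip','stand_hole0','tape_measure','remote','cross_driver','stapler']:
        try: print(t,[(np.round(d['bbox']).astype(int).tolist(),round(d['p'],2)) for d in search_frame(t,n)[:4]])
        except Exception as e: print(t,e)
E
```

```text
pics
{'time': 0.0, 'joint_pos': [-1.376, 0.384, 0.016, 1.371, -0.006, 1.388, -0.047], 'joint_vel': [0.002, 0.001, 0.001, 0.001, -0.0, 0.0, -0.001], 'effort': [-0.0, -62.761, 0.844, -37.182, 0.017, 0.014, 0.0], 'position': [0.159, 0.604, 0.23], 'tool_rot': [-0.404, -3.115, 0.003], 'wrist_force': [-0.431, 0.443, 0.102], 'moment': [-0.025, 0.003, 0.004], 'finger_force': 0.0, 'finger_gap': 0.085} -0.0187
scene [-0.033 -0.677  1.163] 616.6613145891716
dimmer_box [([223, 229, 70, 61], 0.96)]
lock_top [([226, 227, 66, 57], 0.69), ([289, 200, 33, 29], 0.39)]
driver_handle [([314, 164, 11, 56], 0.88), ([333, 308, 13, 22], 0.82)]
driver_tip [([313, 163, 16, 54], 0.79), ([334, 308, 17, 26], 0.77)]
stand_hole0 [([332, 327, 46, 48], 0.89)]
tape_measure [([287, 201, 30, 31], 0.55)]
remote [([276, 294, 60, 50], 0.74)]
cross_driver [([436, 378, 82, 19], 0.73)]
stapler [([152, 208, 58, 22], 0.77)]
top [ 0.398 -0.082  1.468] 506.7266866386422
dimmer_box [([252, 264, 49, 40], 0.78)]
lock_top [([252, 262, 52, 46], 0.94)]
driver_handle [([270, 167, 17, 27], 0.71), ([384, 273, 9, 17], 0.54)]
driver_tip [([268, 168, 15, 22], 0.62)]
stand_hole0 [([383, 275, 32, 35], 0.97)]
tape_measure [([272, 205, 27, 16], 0.92)]
remote [([328, 279, 19, 60], 0.72), ([386, 274, 10, 7], 0.22)]
cross_driver [([463, 261, 53, 34], 0.84), ([387, 273, 11, 13], 0.56)]
stapler [([185, 288, 50, 36], 0.93)]
```

```bash
python3 - <<'E'
from h import *
a=cv2.imread('pics/scene0.png'); b=cv2.imread('pics/top0.png')
A=cv2.resize(a[120:420,100:500],(800,600),interpolation=cv2.INTER_CUBIC)
B=cv2.resize(b[120:345,160:510],(800,514),interpolation=cv2.INTER_CUBIC)
cv2.imwrite('pics/a.png',A);cv2.imwrite('pics/b.png',B)
c=cam('top')
for n,uv,z in [('stand',(383,275),.06),('handle_s',(384,273),.1),('handle_l',(270,167),.1),('box',(252,263),.036)]: print(n,np.round(at_z(c,uv,z),3))
E
```

```text
stand [ 0.508 -0.238  0.06 ]
handle_s [ 0.51  -0.236  0.1  ]
handle_l [0.807 0.076 0.1  ]
box [0.544 0.13  0.036]
```

View pics/a.png

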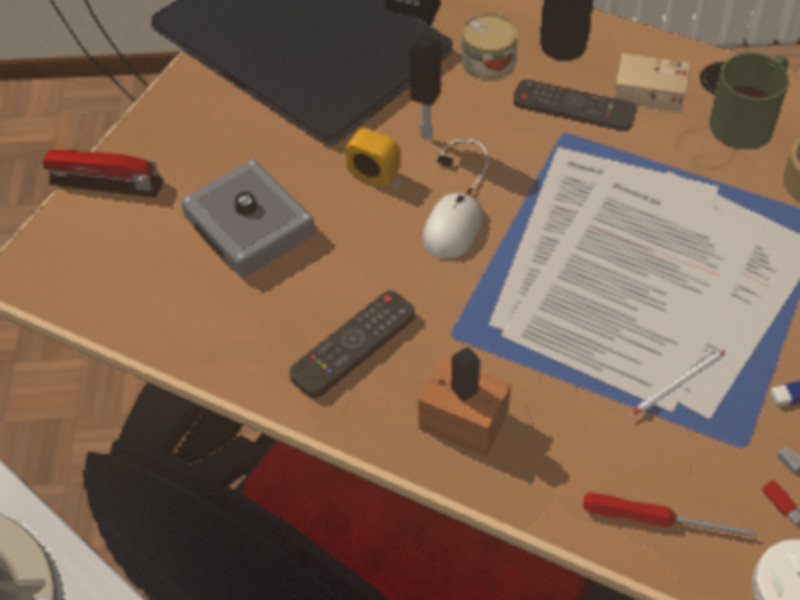

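View pics/b.png

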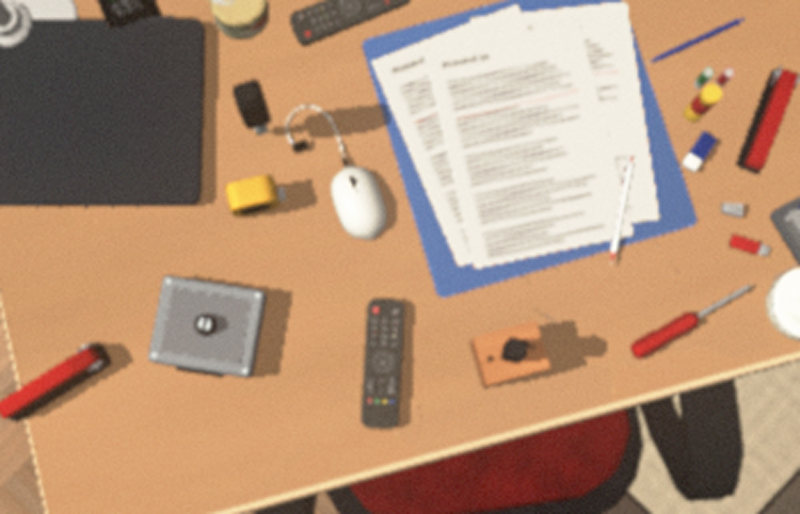

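The stand holds the smaller black-handled driver (scene 333,308; top 384,273). The larger look-alike stands on the desk at scene (314,164), top (270,167). The job needs the one in the stand, since it is smaller and stands in the named hole. I'll go above it and confirm with a close crop.

>>> {"op": "drive_tool", "data": {
  "series": [-1,-0.45,-0.2,0,0,0,-1,-0.45,-0.2,0,0,0,-1,-0.45,-0.2,0,0,0,-1,-0.45,-0.2,0,0,0,-1,-0.45,-0.2,0,0,0,-1,-0.45,-0.2,0,0,0,-1,-0.45,-0.2,0,0,0,-1,-0.45,-0.2,0,0,0,-1,-0.45,-0.2,0,0,0,-1,-0.45,-0.2,0,0,0,-1,-0.45,-0.2,0,0,0,-1,-0.45,-0.2,0,0,0],
  "jaw": 1
}}

```text
time: 2.05
position: [0.4672, 0.3547, 0.3038]
tool_rot: [0.404, 3.115, 0.001]
wrist_force: [0.7, 0.6, 0.8]
finger_gap: 0.0853
finger_force: 0.0
```

>>> {"op": "drive_tool", "data": {
  "series": [-0.3,-0.95,0,0,0,0,-0.3,-0.95,0,0,0,0,-0.3,-0.95,0,0,0,0,-0.3,-0.95,0,0,0,0,-0.3,-0.95,0,0,0,0,-0.3,-0.95,0,0,0,0,-0.3,-0.95,0,0,0,0,-0.3,-0.95,0,0,0,0,-0.3,-0.95,0,0,0,0,-0.3,-0.95,0,0,0,0]
}}

```text
time: 2.88
position: [0.4803, 0.0559, 0.3036]
tool_rot: [0.404, 3.115, 0.001]
wrist_force: [1.1, 1.0, 0.0]
finger_gap: 0.0853
finger_force: 0.0
```

>>> {"op": "drive_tool", "data": {
  "series": [-0.35,-0.92,0,0,0,0,-0.35,-0.92,0,0,0,0,-0.35,-0.92,0,0,0,0,-0.35,-0.92,0,0,0,0,-0.35,-0.92,0,0,0,0,-0.35,-0.92,0,0,0,0,-0.35,-0.92,0,0,0,0,-0.35,-0.92,0,0,0,0,-0.35,-0.92,0,0,0,0,-0.35,-0.92,0,0,0,0,0,0,0,0,0,0,0,0,0,0,0,0]
}}

```text
time: 3.88
position: [0.511, -0.2385, 0.3031]
tool_rot: [-0.41, -3.114, 0.002]
wrist_force: [-0.7, 0.8, -0.2]
finger_gap: 0.0856
finger_force: 0.0
```

```bash
python3 - <<'E'
from h import *
s=read_state(); print(np.round(s['joint_pos'],3),np.round(s['position'],4))
c=cam('wrist'); cv2.imwrite('pics/w1.png',c['pixels'])
T=cv2.Rodrigues(np.array(s['tool_rot']))[0]
print('campos tool',np.round(T.T@(-c['R'].T@c['t']-s['position']),3)); print(np.round(T.T@c['R'].T,3),c['fx'])
for t in ['driver_handle','stand_hole0']:
    for d in masks_of(t,'wrist')[:2]: print(t,np.round(d['bbox']),round(d['p'],2))
print(proj(c,[.508,-.238,.06]),proj(c,[.508,-.238,.124]))
E
```

```text
[-0.173  0.26   0.698  1.44  -0.165  1.502  1.829] [ 0.511  -0.2385  0.3031]
campos tool [ 0.077  0.    -0.143]
[[ 0.    -0.952 -0.306]
 [ 1.     0.    -0.   ]
 [ 0.    -0.306  0.952]] 429.0308453096725
driver_handle [316. 205.  31.  41.] 0.67
stand_hole0 [317. 195. 106. 105.] 0.72
[318.79328154 192.79082099] [318.67896151 208.56014125]
```

View pics/w1.png

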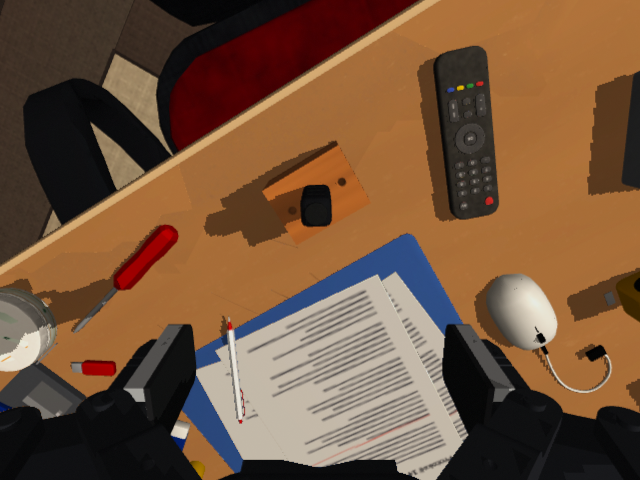

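The close view shows one black square handle at (316,205) standing in the wooden stand, and its sides are nearly in line with the tool axes. I'll fit the handle box model to its mask and enlarge the crop to confirm.

```bash
cat >> h.py <<'E'
def hull_mask(c,x,y,yaw,z0,z1,hx,hy):
    P=[[x+np.cos(yaw)*a-np.sin(yaw)*b,y+np.sin(yaw)*a+np.cos(yaw)*b,z] for a in(-hx,hx) for b in(-hy,hy) for z in(z0,z1)]
    q=np.array([proj(c,p) for p in P],np.float32); m=np.zeros((480*4,640*4),np.uint8)
    cv2.fillConvexPoly(m,np.round(cv2.convexHull(q)*4).astype(int),255); return cv2.resize(m,(640,480),interpolation=cv2.INTER_AREA)/255.
def fit(c,mask,x0,z0,z1,hx,hy):
    from scipy.optimize import minimize
    m=mask.astype(float)
    f=lambda v:1-np.minimum(m,h:=hull_mask(c,x0[0]+v[0]/100,x0[1]+v[1]/100,v[2],z0,z1,hx,hy)).sum()/np.maximum(m,h).sum()
    r=min((minimize(f,[0,0,a],method='Nelder-Mead',options=dict(initial_simplex=[[0,0,a],[1,0,a],[0,1,a],[0,0,a+.3]])) for a in np.arange(-.8,.8,.4)),key=lambda r:r.fun)
    return x0[0]+r.x[0]/100,x0[1]+r.x[1]/100,r.x[2],1-r.fun
E
python3 - <<'E'
from h import *
c=cam('wrist'); m=masks_of('driver_handle','wrist')[0]['mask']
dark=(c['pixels'].max(2)<70); box=np.zeros_like(dark); box[178:232,295:337]=1
n,l,st,_=cv2.connectedComponentsWithStats((dark&box).astype(np.uint8)); k=1+np.argmax(st[1:,4])
for name,M in (('net',m),('dark',l==k)): print(name,M.sum(),np.round(fit(c,M,(.508,-.238),.06,.124,.0118,.0118),4))
T=cv2.Rodrigues(np.array(read_state()['tool_rot']))[0]; print('tool x yaw',np.arctan2(T[1,0],T[0,0]))
v=c['pixels'][165:245,265:372].copy(); cv2.imwrite('pics/w1c.png',cv2.resize(v,(640,480),interpolation=cv2.INTER_CUBIC))
E
```

```text
net 1190 [ 0.5104 -0.2405 -0.2773  0.888 ]
dark 1187 [ 0.5099 -0.2407 -0.2032  0.8827]
tool x yaw 2.8860908599347046
```

View pics/w1c.png

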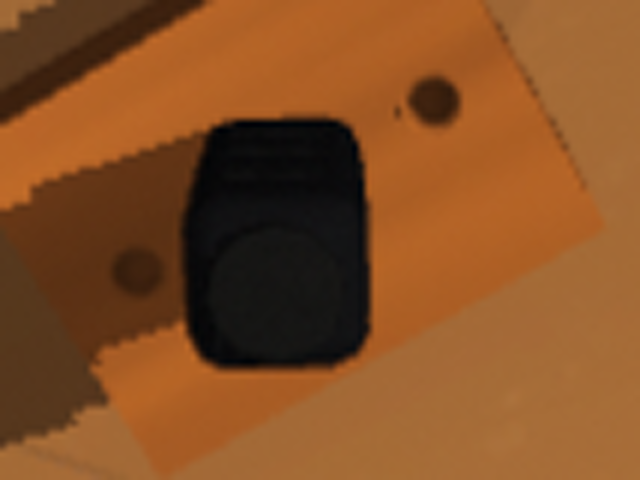

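The crop shows the square handle of the smaller driver in the middle hole, with a 7 mm hole on each side of it. It is aligned with the tool to within about 2 degrees. I'll check that the arm has settled and how far to go.

```bash
python3 - <<'E'
from h import *
s=read_state(); print(s['time'],np.round(s['position'],4),s['tool_rot'])
c=cam('wrist'); m=masks_of('driver_handle','wrist')[0]
print(m['bbox'],np.round(fit(c,m['mask'],(.508,-.238),.06,.124,.0118,.0118),4))
print('holes mid',np.round((at_z(c,(337.7,181.7),.06)+at_z(c,(288.1,210.1),.06))/2,4))
p=c['pixels']; print([x for x in np.where(p[205,280:350].max(1)<60)[0]+280][::29])
E
```

```text
4.1333 [ 0.512  -0.2349  0.3034] [4.00232013e-01 3.11584796e+00 9.74108570e-04]
[311.4, 205.0, 32.7, 41.8] [ 0.5106 -0.2404 -0.2315  0.9027]
holes mid [ 0.5108 -0.2402  0.06  ]
[np.int64(295), np.int64(324)]
```

>>> {"op": "drive_tool", "data": {
  "series": [0,-0.19,0.6,0,0,0,0,0,0.8,0,0,0,0,0,0.8,0,0,0,0,0,0.8,0,0,0,0,0,0.8,0,0,0,0,0,0.8,0,0,0,0,0,0.8,0,0,0,0,0,0.8,0,0,0,0,0,0.7,0,0,0,0,0,0.55,0,0,0,0,0,0,0,0,0,0,0,0,0,0,0]
}}

```text
time: 5.23
position: [0.5099, -0.2411, 0.0795]
tool_rot: [-0.403, -3.114, -0.0]
wrist_force: [0.2, -0.2, 0.9]
finger_gap: 0.0852
finger_force: 0.0
```

>>> {"op": "drive_tool", "data": {
  "series": [0,0,0,0,0,0,0,0,0,0,0,0,0,0,0,0,0,0,0,0,0,0,0,0,0,0,0,0,0,0,0,0,0,0,0,0,0,0,0,0,0,0,0,0,0,0,0,0,0,0,0,0,0,0,0,0,0,0,0,0],
  "jaw": -1
}}

```text
time: 6.07
position: [0.5106, -0.2419, 0.0804]
tool_rot: [0.404, 3.115, -0.0]
wrist_force: [-0.8, 0.8, 6.2]
finger_gap: 0.0234
finger_force: 58.8
```

>>> {"op": "drive_tool", "data": {
  "series": [0,0,-0.3,0,0,0,0,0,-0.6,0,0,0,0,0,-0.9,0,0,0,0,0,-0.9,0,0,0,0,0,-0.9,0,0,0,0,0,-0.9,0,0,0,0,0,-0.9,0,0,0,0.16,0.95,0,0,0,0,0.16,0.95,0,0,0,0,0.16,0.95,0,0,0,0,0.16,0.95,0,0,0,0,0.16,0.95,0,0,0,0]
}}

```text
time: 7.07
position: [0.5229, -0.0967, 0.2421]
tool_rot: [-0.405, -3.115, 0.0]
wrist_force: [1.8, -0.1, -1.6]
finger_gap: 0.0234
finger_force: 59.0
```

>>> {"op": "drive_tool", "data": {
  "series": [0.16,0.95,0,0,0,0,0.16,0.95,0,0,0,0,0.16,0.95,0,0,0,0,0.16,0.95,0,0,0,0,0.16,0.95,0,0,0,0,0.16,0.95,0,0,0,0,0.16,0.95,0,0,0,0,0.16,0.95,0,0,0,0,0,0,0,0,0,0,0,0,0,0,0,0,0,0,0,0,0,0,0,0,0,0,0,0]
}}

```text
time: 8.07
position: [0.5444, 0.1308, 0.242]
tool_rot: [0.407, 3.115, -0.001]
wrist_force: [0.7, -0.8, -0.4]
finger_gap: 0.0232
finger_force: 59.1
```

```bash
python3 - <<'E'
from h import *
s=read_state(); print(s['time'],np.round(s['position'],4),np.round(s['joint_pos'],3),np.round(s['wrist_force'],2),np.round(s['moment'],3))
c=cam('wrist'); cv2.imwrite('pics/w2.png',c['pixels'])
for t in ['lock_top','driver_tip','dimmer_box']:
    for d in search_frame(t,'wrist')[:2]: print(t,np.round(d['bbox']),round(d['p'],2),np.round(at_z(c,d['bbox'][:2],.05),4))
T=cv2.Rodrigues(np.array(s['tool_rot']))[0]
print('tip exp',proj(c,s['position']+T@[0,0,.0724]))
E
```

```text
8.0667 [0.5444 0.1308 0.242 ] [-0.677  0.248  0.469  1.554 -0.113  1.367  1.114] [ 0.74 -0.79 -0.44] [0.005 0.049 0.023]
lock_top [322. 200. 167. 145.] 0.56 [0.5382 0.135  0.05  ]
driver_tip [321. 344.  86. 184.] 0.97 [0.6631 0.1009 0.05  ]
driver_tip [323. 209.  19.  19.] 0.17 [0.5459 0.1337 0.05  ]
dimmer_box [320. 202. 164. 143.] 0.63 [0.5392 0.1326 0.05  ]
tip exp [318.878707  258.8930754]
```

View pics/w2.png

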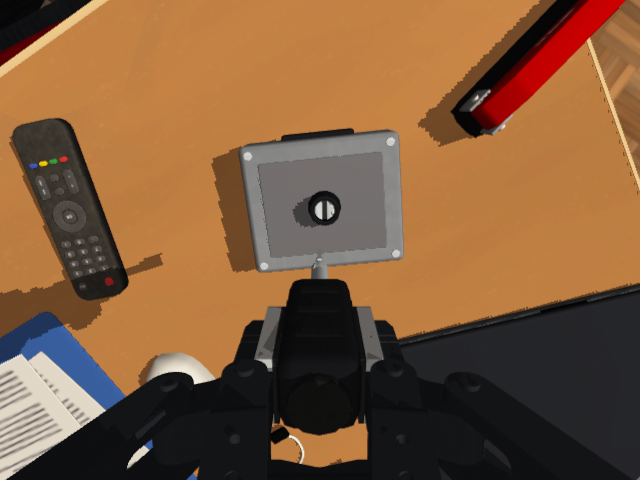

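The box is at (322,200), with the screw and collar at (324,209) and its slot nearly upright in the image, along tool x. The held driver's tip shows at (319,259). I'll enlarge both.

```bash
python3 - <<'E'
from h import *
p=cv2.imread('pics/w2.png'); cv2.imwrite('pics/w2c.png',cv2.resize(p[185:285,280:370],(540,600),interpolation=cv2.INTER_CUBIC))
E
```

```text
(no output)
```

View pics/w2c.png

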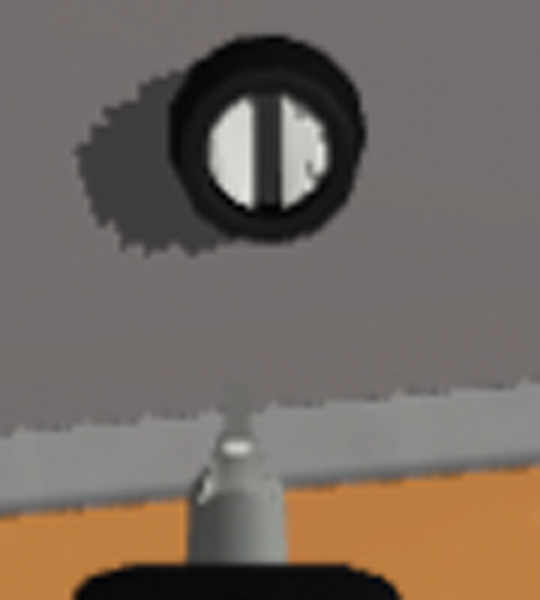

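The slot is upright in the image and the blade is edge-on, so its width also lies along tool x. Blade and slot are therefore already in line to within a few degrees. Next I'll work out the offset.

```bash
cat >> h.py <<'E'
def lock_seen(c,guess,z=.05):
    u=proj(c,guess); x0,y0=int(u[0])-16,int(u[1])-16
    g=c['pixels'].max(2)[y0:y0+33,x0:x0+33]; m=(g>150).astype(np.uint8)
    h=cv2.convexHull(np.argwhere(m)[:,::-1].astype(np.float32)); (cx,cy),(a,b),an=cv2.fitEllipse(h)
    return (cx+x0,cy+y0),at_z(c,(cx+x0,cy+y0),z),(a,b),m
E
python3 - <<'E'
from h import *
s=read_state(); c=cam('wrist'); uv,p,ab,m=lock_seen(c,at_z(c,(324.5,210.3),.05)); print(uv,p,ab)
T=cv2.Rodrigues(np.array(s['tool_rot']))[0]; print(np.round(s['position'],4),'d tool mm',np.round(1000*T.T@(p-s['position']),1), 'tilt',np.round(T[:,2],4))
for r in m: print(''.join('#' if v else '.' for v in r))
E
```

```text
(323.0869245529175, 210.2369499206543) [0.5466036  0.13428957 0.05      ] (17.913923263549805, 18.58618927001953)
[0.5444 0.1314 0.242 ] d tool mm [ -1.3   3.4 192. ] tilt [ 2.e-04  0.e+00 -1.e+00]
.................................
.................................
.................................
.................................
.................................
.................................
.................................
.................................
...........##.....#..............
..........###.....##.............
.........####.....###............
........#####.....######.........
.......######.....######.........
.......######.....######.........
.......######.....#######........
.......######.....#######........
......#######.....#######........
......#######.....#######........
......#######......###.##........
.......######......###.##........
.......######......####..........
........#####......####..........
........#####......####..........
.........####......###...........
..........###......#.............
............#....................
.................................
.................................
.................................
.................................
.................................
.................................
.................................
```

>>> {"op": "drive_tool", "data": {
  "series": [-0.033,0.107,0,0,0,0,0,0,0.7,0,0,0,0,0,0.8,0,0,0,0,0,0.8,0,0,0,0,0,0.7,0,0,0,0,0,0.45,0,0,0,0,0,0,0,0,0,0,0,0,0,0,0,0,0,0,0,0,0,0,0,0,0,0,0]
}}

```text
time: 9.15
position: [0.547, 0.1355, 0.1398]
tool_rot: [0.404, 3.113, 0.002]
wrist_force: [-0.2, 0.9, -0.4]
finger_gap: 0.0237
finger_force: 59.0
```

```bash
python3 - <<'E'
from h import *
s=read_state(); print(s['time'],np.round(s['position'],4),np.round(s['wrist_force'],2),np.round(s['moment'],3))
c=cam('wrist'); T=cv2.Rodrigues(np.array(s['tool_rot']))[0]
print('tip exp',proj(c,s['position']+T@[0,0,.0724]),'lock exp',proj(c,[.5466,.1343,.05]))
p=c['pixels'][190:290,260:380]; cv2.imwrite('pics/w3c.png',cv2.resize(p,(720,600),interpolation=cv2.INTER_CUBIC))
E
```

```text
9.15 [0.547  0.1355 0.1398] [-0.18  0.89 -0.44] [ 0.055  0.007 -0.079]
tip exp [318.84251055 258.96797366] lock exp [316.45683317 248.23786558]
```

View pics/w3c.png

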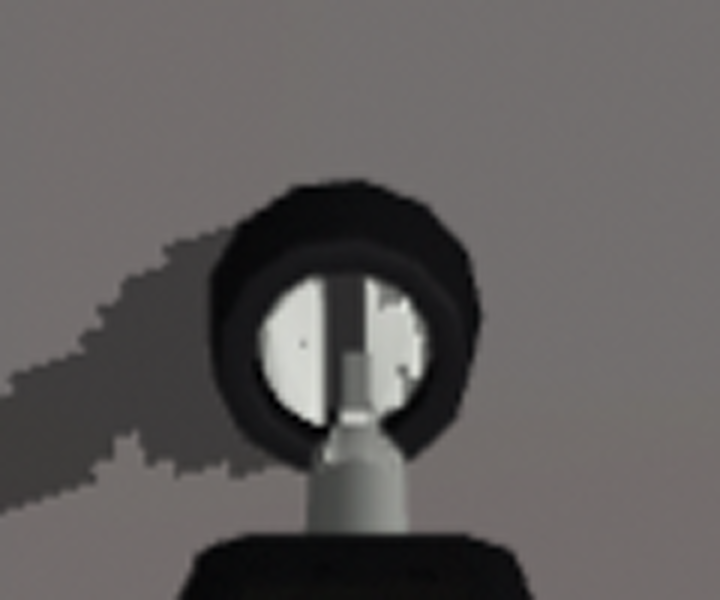

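Crop: slot centre at column about 317.7, blade end at about 319.3, so the blade is roughly 0.9 mm off to +y in the tool frame. I'll read the profiles again now that the arm has settled.

```bash
python3 - <<'E'
from h import *
for i in range(2):
    s=read_state(); c=cam('wrist'); print(s['time'],np.round(s['position'],4))
g=c['pixels'].max(2)
for r in range(234,264,2): print(r,g[r,300:336].tolist())
E
```

```text
9.2 [0.547  0.1355 0.1397]
9.25 [0.5468 0.1354 0.1395]
234 [10, 10, 11, 12, 13, 20, 26, 26, 27, 27, 24, 26, 26, 23, 25, 25, 25, 25, 23, 24, 24, 24, 25, 26, 27, 28, 30, 31, 31, 32, 25, 21, 19, 20, 19, 20]
236 [11, 13, 18, 23, 24, 26, 26, 27, 24, 24, 24, 38, 66, 54, 36, 37, 37, 36, 36, 40, 42, 92, 55, 29, 23, 22, 23, 25, 25, 29, 32, 32, 25, 21, 19, 19]
238 [15, 22, 25, 23, 24, 25, 25, 30, 68, 112, 174, 204, 209, 175, 79, 46, 45, 45, 45, 46, 61, 179, 205, 138, 96, 68, 41, 25, 22, 24, 26, 29, 34, 31, 23, 19]
240 [23, 23, 25, 25, 25, 28, 66, 147, 196, 206, 208, 208, 210, 178, 93, 50, 45, 45, 45, 46, 59, 176, 197, 135, 115, 117, 151, 136, 57, 23, 23, 24, 24, 28, 33, 26]
242 [25, 24, 25, 25, 43, 126, 176, 207, 210, 209, 209, 209, 210, 180, 120, 60, 45, 44, 46, 46, 60, 175, 196, 198, 200, 201, 198, 218, 163, 86, 35, 23, 22, 24, 28, 32]
244 [24, 26, 25, 38, 128, 198, 207, 210, 211, 210, 210, 209, 213, 181, 118, 59, 45, 45, 46, 46, 58, 173, 194, 196, 199, 199, 198, 199, 201, 135, 93, 37, 20, 22, 24, 26]
246 [24, 25, 32, 83, 131, 194, 208, 211, 212, 212, 195, 207, 214, 182, 116, 57, 45, 46, 45,
[... 706 characters left out ...]
, 191, 199, 201, 135, 113, 121, 47, 11, 20, 23, 23, 24]
256 [25, 25, 29, 28, 18, 23, 145, 197, 209, 209, 213, 215, 216, 187, 94, 49, 47, 85, 104, 107, 106, 130, 177, 186, 195, 202, 201, 160, 76, 19, 9, 18, 23, 23, 24, 24]
258 [23, 24, 25, 30, 28, 18, 12, 27, 170, 198, 212, 215, 216, 188, 84, 38, 74, 130, 144, 144, 144, 134, 146, 170, 183, 184, 106, 30, 9, 11, 18, 23, 24, 25, 23, 25]
260 [22, 22, 24, 26, 28, 29, 23, 18, 16, 16, 49, 159, 198, 177, 74, 36, 86, 149, 161, 165, 170, 149, 134, 89, 37, 12, 9, 11, 18, 22, 23, 24, 24, 24, 24, 43]
262 [29, 21, 21, 23, 24, 26, 28, 31, 29, 22, 16, 14, 13, 16, 31, 119, 109, 98, 107, 118, 124, 133, 133, 100, 62, 22, 19, 24, 23, 24, 24, 23, 23, 42, 88, 112]
```

>>> {"op": "drive_tool", "data": {
  "series": [0,-0.035,0,0,0,0,0,0,0.1,0,0,0,0,0,0.1,0,0,0,0,0,0.1,0,0,0,0,0,0.1,0,0,0,0,0,0.08,0,0,0,0,0,0,0,0,0,0,0,0,0,0,0,0,0,0,0,0,0]
}}

```text
time: 10.05
position: [0.5459, 0.1343, 0.1239]
tool_rot: [0.404, 3.116, -0.0]
wrist_force: [1.1, -0.2, -1.1]
finger_gap: 0.0235
finger_force: 59.0
```

>>> {"op": "drive_tool", "data": {
  "series": [0,0,0.04,0,0,0,0,0,0.04,0,0,0,0,0,0.03,0,0,0,0,0,0,0,0,0,0,0,0,0,0,0,0,0,0,0,0,0]
}}

```text
time: 10.55
position: [0.5458, 0.1342, 0.1206]
tool_rot: [-0.404, -3.116, 0.0]
wrist_force: [-0.2, 0.1, -1.0]
finger_gap: 0.0232
finger_force: 59.0
```

>>> {"op": "drive_tool", "data": {
  "series": [0,0,0.04,0,0,0,0,0,0.04,0,0,0,0,0,0.03,0,0,0,0,0,0,0,0,0,0,0,0,0,0,0,0,0,0,0,0,0]
}}

```text
time: 11.05
position: [0.5458, 0.1342, 0.1173]
tool_rot: [-0.404, -3.116, 0.0]
wrist_force: [-0.1, -0.3, -1.6]
finger_gap: 0.0238
finger_force: 59.0
```

```bash
python3 - <<'E'
from h import *
s=read_state(); print(s['time'],np.round(s['position'],4),np.round(s['wrist_force'],2),np.round(s['moment'],3))
E
```

```text
11.05 [0.5458 0.1342 0.1173] [-0.1  -0.29 -1.57] [-0.001  0.016 -0.001]
```

>>> {"op": "drive_tool", "data": {
  "series": [0,0,0.03,0,0,0,0,0,0.02,0,0,0,0,0,0,0,0,0,0,0,0,0,0,0,0,0,0,0,0,0]
}}

```text
time: 11.47
position: [0.546, 0.1343, 0.116]
tool_rot: [0.404, 3.115, 0.0]
wrist_force: [0.2, -0.3, 1.7]
finger_gap: 0.023
finger_force: 59.1
```

>>> {"op": "drive_tool", "data": {
  "series": [0,0,0.02,0,0,0,0,0,0,0,0,0,0,0,0,0,0,0,0,0,0,0,0,0]
}}

```text
time: 11.8
position: [0.546, 0.1343, 0.1154]
tool_rot: [0.404, 3.115, 0.0]
wrist_force: [0.5, -0.5, 1.7]
finger_gap: 0.0232
finger_force: 59.3
```

>>> {"op": "drive_tool", "data": {
  "series": [0,0,0.02,0,0,0,0,0,0,0,0,0.3,0,0,0,0,0,0.6,0,0,0,0,0,0.8,0,0,0,0,0,0.8,0,0,0,0,0,0.8,0,0,0,0,0,0]
}}

```text
time: 12.38
position: [0.546, 0.1342, 0.1148]
tool_rot: [0.853, 3.023, -0.0]
wrist_force: [-0.1, 0.2, 4.7]
finger_gap: 0.0232
finger_force: 59.7
```

```bash
cat > st.py <<'E'
from h import *
s=read_state(); T=cv2.Rodrigues(np.array(s['tool_rot']))[0]
print(s['time'],np.round(s['position'],4),'F',np.round(s['wrist_force'],2),'M',np.round(s['moment'],3),'yaw deg',round(np.degrees(np.arctan2(T[1,0],T[0,0])),1),'q',np.round(s['joint_pos'],2),'zax',np.round(T[:,2],3))
E
python3 st.py
```

```text
12.3833 [0.546  0.1342 0.1148] F [-0.14  0.22  4.74] M [-0.116  0.025  0.011] yaw deg 148.5 q [-0.7   0.36  0.5   1.72 -0.19  1.11  0.88] zax [ 0. -0. -1.]
```

>>> {"op": "drive_tool", "data": {
  "series": [0,0,-0.01,0,0,0.7,0,0,0,0,0,0.7,0,0,0,0,0,0.7,0,0,0,0,0,0.7,0,0,0,0,0,0.6,0,0,0,0,0,0]
}}

```text
time: 12.88
position: [0.5458, 0.1341, 0.1149]
tool_rot: [-1.286, -2.866, 0.001]
wrist_force: [-0.4, -0.7, 5.0]
finger_gap: 0.0233
finger_force: 59.6
```

```bash
python3 st.py
```

```text
12.8833 [0.5458 0.1341 0.1149] F [-0.44 -0.66  4.96] M [-0.212  0.236  0.065] yaw deg 131.7 q [-0.74  0.37  0.55  1.72 -0.21  1.11  0.6 ] zax [-0. -0. -1.]
```

>>> {"op": "drive_tool", "data": {
  "series": [0,0,-0.01,0,0,0.5,0,0,0,0,0,0.5,0,0,0,0,0,0.4,0,0,0,0,0,0]
}}

```text
time: 13.22
position: [0.5457, 0.134, 0.1151]
tool_rot: [-1.456, -2.784, 0.001]
wrist_force: [-0.8, -0.5, 3.4]
finger_gap: 0.0234
finger_force: 59.6
```

```bash
python3 st.py
```

```text
13.2167 [0.5457 0.134  0.1151] F [-0.82 -0.54  3.45] M [-0.293  0.291  0.049] yaw deg 124.8 q [-0.76  0.37  0.57  1.73 -0.22  1.11  0.49] zax [-0. -0. -1.]
```

>>> {"op": "drive_tool", "data": {
  "series": [0,0,0,0,0,0.5,0,0,0,0,0,0.5,0,0,0,0,0,0.4,0,0,0,0,0,0]
}}

```text
time: 13.55
position: [0.5456, 0.134, 0.115]
tool_rot: [-1.622, -2.69, 0.001]
wrist_force: [-1.3, -0.7, 3.8]
finger_gap: 0.0233
finger_force: 59.6
```

```bash
python3 st.py
```

```text
13.55 [0.5456 0.134  0.115 ] F [-1.26 -0.68  3.8 ] M [-0.35   0.45   0.019] yaw deg 117.8 q [-0.77  0.37  0.6   1.73 -0.23  1.11  0.38] zax [-0.001 -0.    -1.   ]
```

>>> {"op": "drive_tool", "data": {
  "series": [0,0,0,0,0,0.4,0,0,0,0,0,0.4,0,0,0,0,0,0,0,0,0,0,0,0]
}}

```text
time: 13.88
position: [0.5455, 0.1341, 0.115]
tool_rot: [-1.713, -2.633, 0.001]
wrist_force: [-1.1, -1.8, 4.2]
finger_gap: 0.0232
finger_force: 59.6
```

```bash
python3 st.py
```

```text
13.8833 [0.5455 0.1341 0.115 ] F [-1.08 -1.83  4.18] M [-0.478  0.547  0.069] yaw deg 113.9 q [-0.78  0.38  0.61  1.73 -0.24  1.11  0.32] zax [-0.001 -0.    -1.   ]
```

>>> {"op": "drive_tool", "data": {
  "series": [-0.007,-0.018,0,0,0,0.4,0,0,0,0,0,0.4,0,0,0,0,0,0,0,0,0,0,0,0]
}}

```text
time: 14.22
position: [0.5454, 0.134, 0.1152]
tool_rot: [-1.804, -2.572, 0.0]
wrist_force: [-1.5, -2.0, 2.9]
finger_gap: 0.023
finger_force: 59.5
```

```bash
python3 st.py
```

```text
14.2167 [0.5454 0.134  0.1152] F [-1.55 -1.99  2.88] M [-0.26   0.388  0.044] yaw deg 109.9 q [-0.79  0.38  0.62  1.73 -0.24  1.11  0.25] zax [-0.  0. -1.]
```

>>> {"op": "drive_tool", "data": {
  "series": [0,0,0,0,0,0.4,0,0,0,0,0,0.3,0,0,0,0,0,0,0,0,0,0,0,0]
}}

```text
time: 14.55
position: [0.5454, 0.1339, 0.1151]
tool_rot: [-1.884, -2.514, 0.0]
wrist_force: [-1.8, -0.6, 3.3]
finger_gap: 0.0235
finger_force: 59.5
```

```bash
python3 st.py
```

```text
14.55 [0.5454 0.1339 0.1151] F [-1.76 -0.64  3.3 ] M [-0.154  0.466  0.01 ] yaw deg 106.3 q [-0.8   0.38  0.64  1.73 -0.25  1.11  0.19] zax [-0. -0. -1.]
```

>>> {"op": "drive_tool", "data": {
  "series": [0,-0.013,0,0,0,0.4,0,0,0,0,0,0.4,0,0,0,0,0,0,0,0,0,0,0,0]
}}

```text
time: 14.88
position: [0.5452, 0.1339, 0.1152]
tool_rot: [1.97, 2.447, 0.0]
wrist_force: [-0.6, -0.5, 3.9]
finger_gap: 0.0235
finger_force: 59.5
```

```bash
python3 st.py
```

```text
14.8833 [0.5452 0.1339 0.1152] F [-0.64 -0.49  3.94] M [-0.105  0.202  0.019] yaw deg 102.3 q [-0.81  0.38  0.65  1.73 -0.25  1.11  0.13] zax [ 0.  0. -1.]
```

>>> {"op": "drive_tool", "data": {
  "series": [0,0,0,0,0,0.4,0,0,0,0,0,0.4,0,0,0,0,0,0,0,0,0,0,0,0]
}}

```text
time: 15.22
position: [0.5451, 0.1338, 0.1152]
tool_rot: [2.054, 2.377, 0.0]
wrist_force: [-1.4, -0.1, 4.0]
finger_gap: 0.0237
finger_force: 59.5
```

```bash
python3 st.py
```

```text
15.2167 [0.5451 0.1338 0.1152] F [-1.45 -0.13  3.97] M [-0.039  0.259  0.027] yaw deg 98.4 q [-0.82  0.39  0.66  1.73 -0.26  1.12  0.06] zax [ 0.  0. -1.]
```

>>> {"op": "drive_tool", "data": {
  "series": [0,0,0,0,0,0.4,0,0,0,0,0,0.4,0,0,0,0,0,0,0,0,0,0,0,0]
}}

```text
time: 15.55
position: [0.545, 0.1339, 0.1152]
tool_rot: [-2.135, -2.305, -0.0]
wrist_force: [-1.1, 0.8, 2.4]
finger_gap: 0.0235
finger_force: 59.5
```

```bash
python3 st.py
```

```text
15.55 [0.545  0.1339 0.1152] F [-1.06  0.75  2.38] M [0.064 0.259 0.025] yaw deg 94.4 q [-0.83  0.39  0.68  1.73 -0.27  1.12  0.  ] zax [-0.  0. -1.]
```

>>> {"op": "drive_tool", "data": {
  "series": [0,0,0,0,0,0.4,0,0,0,0,0,0.4,0,0,0,0,0,0,0,0,0,0,0,0]
}}

```text
time: 15.88
position: [0.545, 0.1338, 0.1152]
tool_rot: [-2.214, -2.229, 0.0]
wrist_force: [-1.4, -0.2, 3.2]
finger_gap: 0.0232
finger_force: 59.5
```

```bash
python3 st.py
```

```text
15.8833 [0.545  0.1338 0.1152] F [-1.45 -0.18  3.24] M [0.085 0.296 0.028] yaw deg 90.4 q [-0.85  0.39  0.69  1.73 -0.27  1.12 -0.06] zax [-0.  0. -1.]
```

>>> {"op": "drive_tool", "data": {
  "series": [0,0,0,0,0,0.4,0,0,0,0,0,0.4,0,0,0,0,0,0,0,0,0,0,0,0]
}}

```text
time: 16.22
position: [0.5449, 0.1338, 0.1151]
tool_rot: [-2.29, -2.15, 0.0]
wrist_force: [-0.9, -0.1, 4.0]
finger_gap: 0.0232
finger_force: 59.5
```

```bash
python3 st.py; python3 - <<'E'
from h import *
c=cam('wrist'); u=proj(c,[.5455,.134,.05]); print(u); x,y=int(u[0]),int(u[1])
cv2.imwrite('pics/w4c.png',cv2.resize(c['pixels'][y-60:y+60,x-70:x+70],(700,600),interpolation=cv2.INTER_CUBIC))
E
```

```text
16.2167 [0.5449 0.1338 0.1151] F [-0.91 -0.09  3.96] M [0.112 0.437 0.094] yaw deg 86.4 q [-0.86  0.39  0.71  1.73 -0.28  1.12 -0.13] zax [-0.  0. -1.]
[317.00437518 265.27220437]
```

View pics/w4c.png

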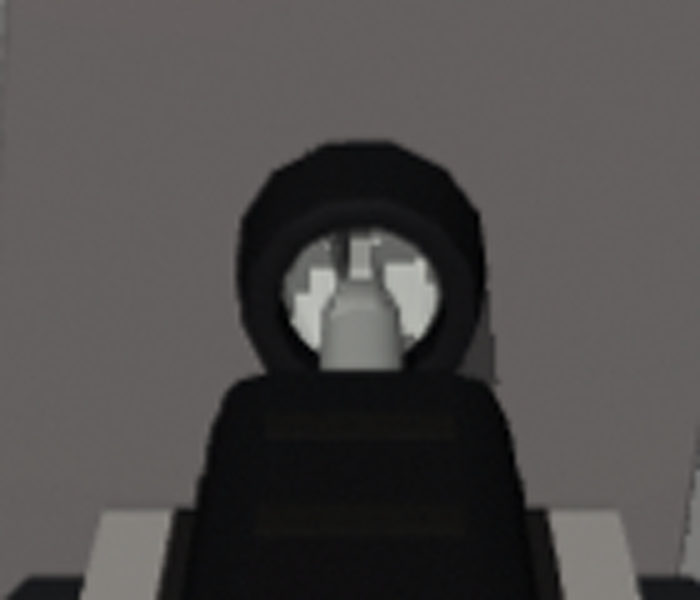

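The blade (crop 360,255) is in the slot, and the slot has turned with it. The moment is starting to rise, so I'll keep turning to the stop.

>>> {"op": "drive_tool", "data": {
  "series": [0,0,0,0,0,0.4,0,0,0,0,0,0.2,0,0,0,0,0,0,0,0,0,0,0,0]
}}

```text
time: 16.6
position: [0.5449, 0.1338, 0.1151]
tool_rot: [-2.347, -2.088, 0.0]
wrist_force: [-2.2, 1.3, 4.1]
finger_gap: 0.0233
finger_force: 59.6
```

```bash
python3 st.py
```

```text
16.6 [0.5449 0.1338 0.1151] F [-2.22  1.27  4.06] M [0.258 0.556 0.128] yaw deg 83.3 q [-0.86  0.4   0.72  1.73 -0.29  1.12 -0.18] zax [-0.  0. -1.]
```

>>> {"op": "drive_tool", "data": {
  "series": [0,0,0,0,0,0.3,0,0,0,0,0,0.2,0,0,0,0,0,0,0,0,0,0,0,0]
}}

```text
time: 16.93
position: [0.5449, 0.1338, 0.1151]
tool_rot: [-2.393, -2.035, 0.0]
wrist_force: [-2.8, 1.2, 4.2]
finger_gap: 0.0237
finger_force: 59.6
```

```bash
python3 st.py
```

```text
16.9333 [0.5449 0.1338 0.1151] F [-2.75  1.21  4.16] M [0.326 0.754 0.189] yaw deg 80.7 q [-0.87  0.4   0.73  1.73 -0.29  1.12 -0.22] zax [-0. -0. -1.]
```

>>> {"op": "drive_tool", "data": {
  "series": [0,-0.015,0,0,0,0.3,0,0,0,0,0,0.2,0,0,0,0,0,0,0,0,0,0,0,0]
}}

```text
time: 17.27
position: [0.5447, 0.1336, 0.1152]
tool_rot: [2.437, 1.981, 0.0]
wrist_force: [-1.9, 0.6, 3.3]
finger_gap: 0.0232
finger_force: 59.5
```

```bash
python3 st.py
```

```text
17.2667 [0.5447 0.1336 0.1152] F [-1.9   0.58  3.31] M [0.146 0.411 0.205] yaw deg 78.2 q [-0.88  0.4   0.73  1.73 -0.29  1.12 -0.26] zax [ 0. -0. -1.]
```

>>> {"op": "drive_tool", "data": {
  "series": [0,0,0,0,0,0.3,0,0,0,0,0,0.3,0,0,0,0,0,0,0,0,0,0,0,0]
}}

```text
time: 17.6
position: [0.5447, 0.1337, 0.1152]
tool_rot: [2.489, 1.917, -0.0]
wrist_force: [-0.5, 0.6, 2.4]
finger_gap: 0.0235
finger_force: 59.5
```

```bash
python3 st.py; python3 - <<'E'
from h import *
c=cam('wrist'); u=proj(c,[.5455,.134,.05]); x,y=int(u[0]),int(u[1])
cv2.imwrite('pics/w5c.png',cv2.resize(c['pixels'][y-60:y+60,x-70:x+70],(700,600),interpolation=cv2.INTER_CUBIC))
E
```

```text
17.6 [0.5447 0.1337 0.1152] F [-0.46  0.59  2.4 ] M [0.028 0.335 0.29 ] yaw deg 75.2 q [-0.89  0.4   0.75  1.73 -0.3   1.12 -0.31] zax [ 0. -0. -1.]
```

View pics/w5c.png

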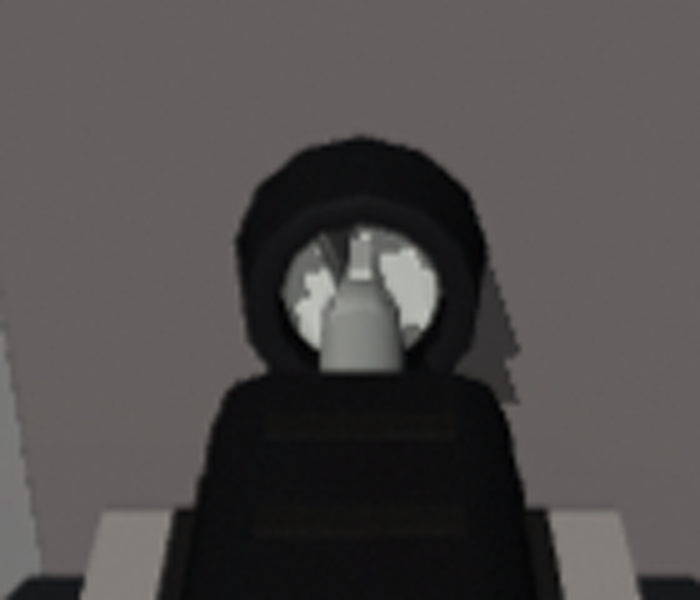

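The slot now visibly lags the blade: it leans left in the crop at (335,250), so the screw has stopped. The moment is 0.29 N m against 0.05 N m of friction, so it is at its stop. I'll unwind 10 degrees within the slack and lift straight out.

>>> {"op": "drive_tool", "data": {
  "series": [0,0,0,0,0,-0.6,0,0,0,0,0,-0.7,0,0,0,0,0,-0.7,0,0,-0.03,0,0,0,0,0,-0.1,0,0,0,0,0,-0.2,0,0,0,0,0,-0.4,0,0,0,0,0,-0.8,0,0,0,0,0,-0.8,0,0,0,0,0,0,0,0,0,0,0,0,0,0,0,0,0,0,0,0,0]
}}

```text
time: 18.65
position: [0.5443, 0.1339, 0.1852]
tool_rot: [-2.312, -2.126, 0.0]
wrist_force: [-0.7, -0.3, -1.6]
finger_gap: 0.0234
finger_force: 60.1
```

```bash
python3 st.py; python3 - <<'E'
from h import *
c=cam('wrist'); s=read_state(); T=cv2.Rodrigues(np.array(s['tool_rot']))[0]
u=proj(c,[.5455,.134,.05]); print(u,proj(c,s['position']+T@[0,0,.0724])); x,y=int(u[0]),int(u[1])
cv2.imwrite('pics/w6c.png',cv2.resize(c['pixels'][y-35:y+65,x-60:x+60],(720,600),interpolation=cv2.INTER_CUBIC))
E
```

```text
18.65 [0.5443 0.1339 0.1852] F [-0.67 -0.32 -1.65] M [-0.016  0.022  0.013] yaw deg 85.2 q [-0.89  0.32  0.74  1.65 -0.23  1.26 -0.19] zax [-0.  0. -1.]
[318.35177463 228.83079857] [315.25662368 260.71165811]
```

View pics/w6c.png

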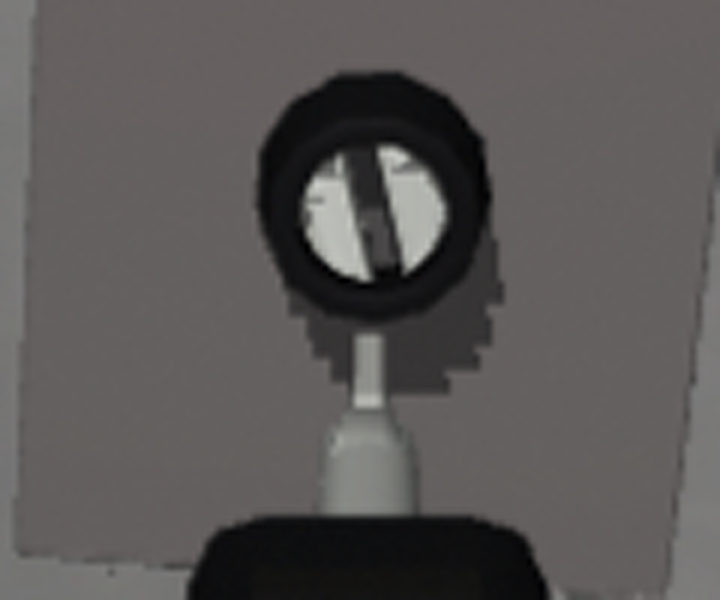

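The slot has turned about 69° in all and now lies at a yaw of about 96°. It stayed there while the blade left, so the screw is locked. Next I turn back to the original yaw and return to the stand.

>>> {"op": "drive_tool", "data": {
  "series": [0,0,-0.9,0,0,-0.5,0,0,-0.9,0,0,-1,0,0,0,0,0,-1,0,0,0,0,0,-1,0,0,0,0,0,-1,0,0,0,0,0,-1,0,0,0,0,0,-1,0,0,0,0,0,-1,0,0,0,0,0,-1,0,0,0,0,0,-1,0,0,0,0,0,-1,0,0,0,0,0,-1]
}}

```text
time: 19.7
position: [0.5439, 0.1337, 0.2378]
tool_rot: [-0.997, -2.977, 0.003]
wrist_force: [-0.5, 0.5, -1.0]
finger_gap: 0.0234
finger_force: 60.0
```

>>> {"op": "drive_tool", "data": {
  "series": [0,0,0,0,0,-1,0,0,0,0,0,-1,0,0,0,0,0,-1,0,0,0,0,0,-1,0,0,0,0,0,-0.5,0,0,0,0,0,0]
}}

```text
time: 20.2
position: [0.5439, 0.1336, 0.2379]
tool_rot: [-0.401, -3.114, 0.002]
wrist_force: [1.1, -0.1, -1.1]
finger_gap: 0.0235
finger_force: 60.0
```

>>> {"op": "drive_tool", "data": {
  "series": [-0.16,-0.95,0,0,0,0,-0.16,-0.95,0,0,0,0,-0.16,-0.95,0,0,0,0,-0.16,-0.95,0,0,0,0,-0.16,-0.95,0,0,0,0,-0.16,-0.95,0,0,0,0,-0.16,-0.95,0,0,0,0,-0.16,-0.95,0,0,0,0,-0.16,-0.95,0,0,0,0,-0.16,-0.95,0,0,0,0,-0.16,-0.95,0,0,0,0,-0.16,-0.95,0,0,0,0]
}}

```text
time: 21.2
position: [0.5124, -0.2127, 0.2385]
tool_rot: [-0.407, -3.114, -0.0]
wrist_force: [1.5, 1.1, -0.5]
finger_gap: 0.0231
finger_force: 60.0
```

>>> {"op": "drive_tool", "data": {
  "series": [-0.16,-0.95,0,0,0,0,0,0,0,0,0,0,0,0,0,0,0,0,0,0,0,0,0,0,0,0,0,0,0,0]
}}

```text
time: 21.62
position: [0.5109, -0.2388, 0.2386]
tool_rot: [-0.402, -3.115, -0.001]
wrist_force: [1.0, 0.1, -0.8]
finger_gap: 0.0233
finger_force: 60.1
```

```bash
python3 st.py; python3 - <<'E'
from h import *
c=cam('wrist'); s=read_state(); T=cv2.Rodrigues(np.array(s['tool_rot']))[0]
print('hole d tool mm',np.round(1000*T.T@(np.array([.5107,-.2403,.06])-s['position']),1))
u=proj(c,[.5107,-.2403,.06]); print(u,proj(c,s['position']+T@[0,0,.0724])); x,y=int(u[0]),int(u[1])
cv2.imwrite('pics/w7c.png',cv2.resize(c['pixels'][y-50:y+70,x-70:x+70],(700,600),interpolation=cv2.INTER_CUBIC)); print(x,y)
E
```

```text
21.6167 [ 0.5109 -0.2388  0.2386] F [ 0.99  0.09 -0.85] M [ 0.042 -0.04   0.002] yaw deg 165.3 q [-0.22  0.3   0.76  1.56 -0.21  1.37  1.87] zax [-0.001  0.001 -1.   ]
hole d tool mm [ -0.3  -1.7 178.7]
[316.73874937 213.02043446] [318.99367702 259.2650168 ]
316 213
```

View pics/w7c.png

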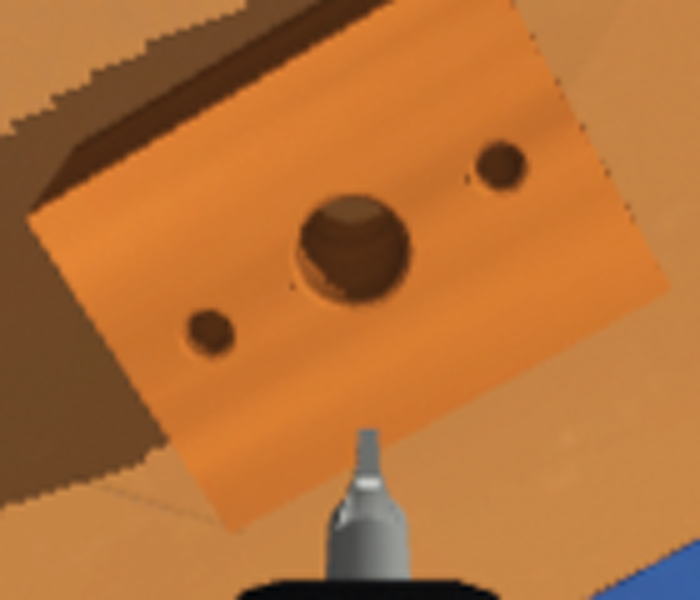

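The hole shows at crop (355,250), or pixel (317,213), exactly where computed. The tip is about 2 mm off along tool y; I'll correct that and lower.

>>> {"op": "drive_tool", "data": {
  "series": [0,-0.062,0,0,0,0,0,0,0.7,0,0,0,0,0,0.9,0,0,0,0,0,0.9,0,0,0,0,0,0.6,0,0,0,0,0,0.4,0,0,0,0,0,0.4,0,0,0,0,0,0.4,0,0,0,0,0,0.4,0,0,0,0,0,0.3,0,0,0,0,0,0.15,0,0,0,0,0,0,0,0,0]
}}

```text
time: 22.67
position: [0.5096, -0.242, 0.0836]
tool_rot: [-0.404, -3.114, -0.0]
wrist_force: [-0.8, 0.8, -1.2]
finger_gap: 0.0237
finger_force: 60.1
```

```bash
python3 st.py
```

```text
22.6667 [ 0.5096 -0.242   0.0836] F [-0.84  0.79 -1.21] M [-0.024  0.059  0.001] yaw deg 165.2 q [-0.16  0.44  0.7   1.75 -0.32  1.06  1.96] zax [-0.001  0.    -1.   ]
```

Now the last 3 mm, until it seats.

>>> {"op": "drive_tool", "data": {
  "series": [0,0,0.04,0,0,0,0,0,0.04,0,0,0,0,0,0.02,0,0,0,0,0,0,0,0,0,0,0,0,0,0,0]
}}

```text
time: 23.08
position: [0.5102, -0.2422, 0.0819]
tool_rot: [0.404, 3.115, -0.0]
wrist_force: [-0.7, -0.4, -1.4]
finger_gap: 0.0236
finger_force: 60.1
```

>>> {"op": "drive_tool", "data": {
  "series": [0,0,0.03,0,0,0,0,0,0.01,0,0,0,0,0,0,0,0,0,0,0,0,0,0,0]
}}

```text
time: 23.42
position: [0.5101, -0.2422, 0.0805]
tool_rot: [0.404, 3.115, -0.0]
wrist_force: [-0.3, 1.0, -0.9]
finger_gap: 0.0235
finger_force: 60.4
```

>>> {"op": "drive_tool", "data": {
  "series": [0,0,0.02,0,0,0,0,0,0.01,0,0,0,0,0,0,0,0,0,0,0,0,0,0,0]
}}

```text
time: 23.75
position: [0.5102, -0.2422, 0.0804]
tool_rot: [0.404, 3.115, 0.001]
wrist_force: [-2.8, 2.6, 9.1]
finger_gap: 0.0235
finger_force: 61.6
```

Seated: contact at TCP z 0.0804, the same as at the grasp. I'll open, then rise.

>>> {"op": "drive_tool", "data": {
  "series": [0,0,-0.01,0,0,0,0,0,0,0,0,0,0,0,0,0,0,0,0,0,0,0,0,0,0,0,0,0,0,0,0,0,0,0,0,0,0,0,0,0,0,0,0,0,0,0,0,0,0,0,0,0,0,0,0,0,0,0,0,0],
  "jaw": 1
}}

```text
time: 24.58
position: [0.51, -0.2422, 0.0798]
tool_rot: [-0.404, -3.116, 0.0]
wrist_force: [-1.2, 0.0, -0.2]
finger_gap: 0.0852
finger_force: 0.0
```

>>> {"op": "drive_tool", "data": {
  "series": [0,0,-0.5,0,0,0,0,0,-0.9,0,0,0,0,0,-0.9,0,0,0,0,0,-0.9,0,0,0,0,0,-0.9,0,0,0,0,0,-0.9,0,0,0,0,0,-0.9,0,0,0,0,0,-0.9,0,0,0,0,0,0,0,0,0,0,0,0,0,0,0,0,0,0,0,0,0]
}}

```text
time: 25.5
position: [0.5099, -0.242, 0.2833]
tool_rot: [-0.404, -3.115, -0.0]
wrist_force: [-1.1, 0.5, 0.0]
finger_gap: 0.0857
finger_force: 0.0
```

```bash
python3 st.py; python3 - <<'E'
from h import *
c=cam('wrist'); m=masks_of('driver_handle','wrist')[0]; print(m['bbox'],np.round(fit(c,m['mask'],(.5107,-.2403),.06,.124,.0118,.0118),4))
E
```

```text
25.5 [ 0.5099 -0.242   0.2833] F [-1.08  0.48  0.01] M [-0.041 -0.041 -0.01 ] yaw deg 165.2 q [-0.22  0.28  0.77  1.48 -0.19  1.46  1.86] zax [-0.  0. -1.]
[320.6, 212.1, 30.5, 42.9] [ 0.5102 -0.2422 -0.2671  0.8659]
```

```bash
python3 -c "
from rig import *
print(finish_job())"
```

```text
the job is handed in; nothing more can be done
None
```

The lock screw is turned clockwise about 69° to its stop at about 5 N of press, the flat screwdriver is back fully down in its hole and released, and the job is handed in (25.5 s).

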